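# Lock the bayonet cap onto the vacuum filter housing

## Robot

A 6-joint arm with a two-finger parallel gripper is mounted at the origin on a cart in front of the work surface, level with it; the furniture and walls round the work are solid. World frame = base frame: x ahead of the robot, y to its left, z up, the work surface at z = 0. Lengths are in mm, angles in rad, forces in N, time in s.
With the tool pointing down it reaches from about 375 to 975 mm from the base axis. Payload 3.8 kg.
Tool frame: the origin (TCP) lies on the mounting face of the last link; the fingertips stand 173 mm ahead of it and the grasp point (between the pads) lies 155 mm ahead of it; z points along the fingers, y is the line along which they close (so a half turn about z gives the same grasp; the last joint's range is limited). The gripper opens to 85 mm and grips with 20 to 120 N. Pads are 22 mm wide; open, the fingers measure 114 mm over their backs; the gripper's body (76 mm by 85 mm) begins 54 mm behind the grasp point. The pads swing forward as they close: fully open they stand 13 mm farther back than shut.
Start: joints at [1.119, 0.264, 1.604, -0, 1.274, -0.037], TCP at [272.027, 617.755, 404.68] pointing down, gripper open.
Joint ranges: [-2.63, 2.63], [-0.94, 2.18], [0.31, 2.57], [-1.31, 4.45], [0, 2.66], [-2.55, 2.55]. Speed limits (rad/s): [2.57, 2.57, 3.14, 3.14, 3.14, 3.14].

## Interface

Orientations are given as a rotation vector (axis times angle).
In Python, from workcell import get_obs, camera, workorder gives the robot as it stands.
- The arm moves only by the shell command python3 -m handwheel 'ROWS' [FORCE]. ROWS is JSON, a list that holds one entry, the list of rows, each a list of 7 numbers: the shift along the tool's x, y, z in mm, then the turn, a rotation vector about the tool's x, y, z in degrees, then the opening, from 0 (shut) to 1 (fully open). In form: [[[tx, ty, tz, rx, ry, rz, claw], ...]]. A call has 1 to 12 rows; each row shifts and turns the commanded pose from where the row before left it, along the tool's axes as they then stand; what a row does not reach is not made up. A row lasts 1/12 s, in which the tool goes at most 41.7 mm and 7.16 degrees, less where a joint would pass 70% of its speed; a pose out of reach is approached as far as the arm can. A call with a gripper value outside its range is refused whole. The fingers move at their own pace and stop on an object; FORCE is the grip in N (left out, the last holds). Time passes only in rows, so rows that do not move let the fingers close. It gives the time, the measured TCP pose, the force, the opening and the grip force at its end, in the units of the state.
- get_obs(): the state, without advancing time (a new reading comes with each control period).
- camera(name): name is "scene" or "top" or "wrist"; returns a dict with "pixels" (400x640x3 uint8, red, green, blue), "range_z" (400x640 float32, mm along the optical axis (not along the pixel's ray), 0 where there is no reading), "fx", "fy", "cx", "cy" (pixels), "R" (3x3) and "t" (3): a world point X has camera coordinates R X + t; the wrist camera has in their place "T_tool_cam" (4x4, takes a point from camera to tool coordinates, whose origin is the TCP and whose axes are the flange's). Camera axes: x right, y down, z forward; pixel columns grow to the right and rows downward; lengths in mm; the calibration is good to about 2 mm. The wrist camera is an equidistant fisheye: a pixel r from the principal point sees the ray r / f radians off the axis. A picture is of the moment at which its call begins: read the wrist's pose just before it.
- workorder.hand_in(): hands the job in; it is judged then, once.
The state is a dict: "time_s": time; "q": joint angles; "qd": joint speeds; "tau": joint torques, N m; "ee_pos": TCP position; "tool_rot": TCP orientation; "force": force on the tool from outside, world axes, zero at the start; "ft_torque": the same for the moment, N m; "opening": finger opening in mm; "grip_force": force on a finger pad.
Only numpy, scipy, OpenCV 4.12 (cv2) and the standard library are available. Lean on these libraries where they do the work, as an engineer would, in place of code of your own. Each camera call takes 0.05 s, during which the arm holds its last target. There are 200 camera calls.

## Task

Close the vacuum filter housing on the bench with its bayonet cap: pick the cap up by its wing, feel for the two slots of the collar with the cap's lugs, push the cap down against the spring and turn it clockwise (seen from above) to the stop, then let it spring up into its lock notches and let go, so that it stays locked. Be gentle: find the slots with a light touch and never force the cap against the housing, and leave the petri dish, the timer and the vial undisturbed where they stand.

Things in the scene. Friction and masses are not known exactly. Their poses are not given: they have to be found in the camera images.
- holder: Filter housing, fixed to the bench: 124 x 124 x 10 mm aluminium base plate, grey canister 80 mm in diameter, on top a knurled aluminium bayonet collar 86 mm in diameter, rim 85 mm above the bench. Origin: centre of the underside; z up; two small hose barbs point along +y and -y. The collar does not turn. Pressing with more than about 25 N or turning against the stop with more than about 0.6 N m is forcing it.
- mouth (a point): Centre of the collar's bore (47 mm diameter) at rim height; axes of holder. The lip has two opposite slots, each about 16 mm wide, out to 34 mm from the centre. The collar is clamped at an angle that is not measured: the line through both slots lies anywhere within 0.35 rad to either side of the holder's x axis; see it or feel for it by trying angles with a light push.
- track (a point): On the bore axis, 7 mm below the rim: underside of the bump each lug must pass under. From each slot the track runs clockwise (from above) under the bump to a lock notch (roof 4 mm below the rim) whose middle is 50 deg (0.87 rad) from the slot's middle; a solid stop at the notch's end halts the lug at about 58 deg. Counter-clockwise is walled off.
- plate_rest (a point): On the bore axis, 13 mm below the rim: top of the white spring plate (42 mm diameter) at rest. It pushes the cap up with 3 N when first touched and 0.7 N more per mm, so about 9 N where the cap can turn and 11 N fully down.
- cap: Loose bayonet cap, 0.11 to 0.23 kg, 65 mm tall, standing upright. Origin: centre of the pilot's underside; z up; x along the wing. Height of the origin relative to the rim: -8 mm with the lugs on top of the lip; -13 mm with the lugs in the slots, resting on the spring plate; turns only below -21 mm; flange meets the rim at -24 mm; locked and let go it rests at -18 mm. The same turned half round.
- wing (a point): Middle of the cap's white grip wing, 48 mm above the cap's origin: 60 mm long (x), 16 mm thick (y), from 31 to 65 mm above the origin; x runs along the wing. Under it a white knurled flange, 80 mm in diameter, 24 to 31 mm above the origin.
- lugs (a point): On the cap's axis, 11 mm above its origin, midway between the two opposite steel lugs, which lie along the cap's x (under the wing's ends), 8 mm wide, out to 30 mm from the axis, 8 to 14 mm above the origin. The steel pilot is 44 mm in diameter, tapering to 37 mm over its lowest 6 mm.
- dish: Bystander: closed petri dish, 90 mm diameter, 15 mm high, lying on the bench. Origin: centre of its underside.
- timer: Bystander: white bench timer, 24 x 68 x 58 mm, standing on its foot. Origin: centre of its underside.
- vial: Bystander: small screw-cap vial with a dark cap, 13 mm diameter, 54 mm tall, standing upright. Origin: centre of its underside.
There are look-alikes about, which are no part of the job. Leave any orange or red look-alike of the cap alone.

How it is judged:
By the outcome, as a careful person would: the job done as asked, in the order asked, and still so for the second after the job is handed in, with the robot touching nothing.
It also fails if it takes over 72 s, if anything falls off the work surface, if the arm or the gripper's body presses on something with over 40 N, if the wrist force passes 120 N, or if a joint passes its speed limit or range.

## Working session

There is one attempt and no reset: what is moved stays moved. The work goes in short steps, Python scripts to look and compute and a shell command to move; the robot and the scene stay as the last step left them, time stands still between calls to the robot, and variables do not carry over. Pictures are saved under pics/ and viewed, at most 10 in all, crops included, and the job is handed in when it is done.

```bash
mkdir -p pics; ls
python3 - <<'E'
from workcell import get_obs,camera
import cv2,numpy as np
o=get_obs();print(o)
for n in("scene","top"):
    c=camera(n);cv2.imwrite(f"pics/{n}0.png",c["pixels"][:,:,::-1]);np.savez(f"{n}0.npz",**c)
    print(n,c["fx"],c["fy"],c["cx"],c["cy"],c["R"],c["t"])
E
```

```text
pics
{'time_s': 0.0, 'q': array([ 1.11908582e+00,  2.64770038e-01,  1.60539384e+00, -1.17811457e-05,
        1.27372725e+00, -3.69024906e-02]), 'qd': array([-2.51677880e-05, -9.76222907e-05, -5.09937966e-04,  1.68229482e-03,
       -2.00371985e-04,  8.89743665e-04]), 'tau': array([-3.07379232e-04, -5.15113378e+01, -3.67318547e+01, -1.25269262e-04,
        1.30966731e-02, -1.07934235e-05]), 'ee_pos': array([271.88554981, 617.43593537, 403.33950393]), 'tool_rot': array([-0.64679956, -3.07373033,  0.0035069 ]), 'force': array([-1.5473125 ,  0.53661049,  0.58521628]), 'ft_torque': array([-0.00517597, -0.00916626,  0.03323286]), 'grip_force': 0.0, 'opening': 85.30390993960326}
scene 400.21819179917213 400.21819179917213 323.75044227077257 200.3926167509077 [[ 0.84733317 -0.5309694   0.00989942]
 [-0.21294778 -0.35678544 -0.90959188]
 [ 0.48649743  0.76861931 -0.4153849 ]] [-417.62890174  212.20886525  664.78386157]
top 494.26229584901614 494.26229584901614 314.26412650131306 191.54379803052518 [[-8.65874285e-04 -9.99907758e-01  1.35545527e-02]
 [-9.91286721e-01 -9.27141873e-04 -1.31718550e-01]
 [ 1.31718967e-01 -1.35504998e-02 -9.91194480e-01]] [  53.79107575  525.19569601 1352.17201658]
```

View pics/scene0.png

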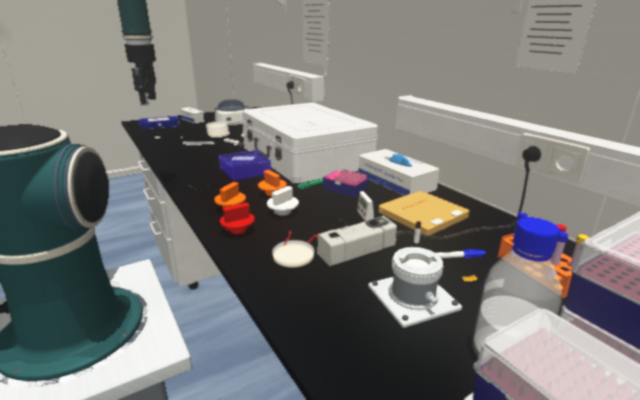

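View pics/top0.png

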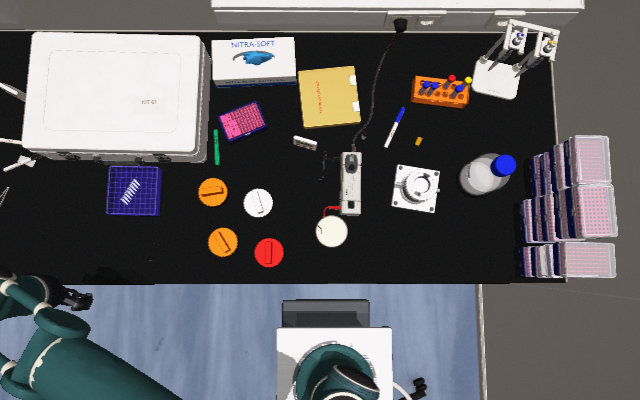

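The scene shows these candidates for the cap (top view pixels): white (258,203), orange (212,192) and (222,242), red (268,252). The white one fits the description. The holder is at (416,188), the dish at (332,231), the timer at (305,143) and the vial at about (363,137). A power strip at (350,183) lies between the cap and the holder.

```bash
cat > h.py <<'E'
import numpy as np,cv2
from scipy.spatial.transform import Rotation as Ro
def ray(c,uv,z):
    uv=np.atleast_2d(np.asarray(uv,float));R=np.array(c["R"]);t=np.array(c["t"])
    d=np.c_[(uv[:,0]-c["cx"])/c["fx"],(uv[:,1]-c["cy"])/c["fy"],np.ones(len(uv))]@R
    o=-R.T@t
    return o+d*((z-o[2])/d[:,2])[:,None]
def cloud(c):
    v,u=np.mgrid[:400,:640];z=np.array(c["range_z"])
    p=np.stack([(u-c["cx"])/c["fx"]*z,(v-c["cy"])/c["fy"]*z,z],-1)
    return (p-np.array(c["t"]))@np.array(c["R"])
E
python3 - <<'E'
from h import *
c=dict(np.load("top0.npz"));P=cloud(c);im=c["pixels"]
def reg(u0,v0,r,zlo,zhi,name,white=True):
    s=np.s_[v0-r:v0+r,u0-r:u0+r];p=P[s];px=im[s].astype(int)
    m=(p[...,2]>zlo)&(p[...,2]<zhi)&(np.array(c["range_z"])[s]>0)
    if white: m&=px.min(-1)>90
    q=p[m]
    (x,y),(w,h),a=cv2.minAreaRect(q[:,:2].astype(np.float32))
    b=cv2.boxPoints(((x,y),(w,h),a));e=b[1]-b[0];f=b[2]-b[1];e=e if np.hypot(*e)>np.hypot(*f) else f
    print(name,len(q),"c",round(x),round(y),"size",round(w),round(h),"yaw",np.degrees(np.arctan2(e[1],e[0])).round(1),"z",np.percentile(q[:,2],[5,50,95]).round(1),"mean",q.mean(0).round(1))
reg(258,203,22,48,80,"wing");reg(258,203,22,18,40,"flange");reg(258,203,22,18,80,"cap")
reg(416,188,35,3,20,"plate");reg(416,185,30,75,95,"rim")
reg(332,231,22,5,30,"dish");reg(305,143,20,20,80,"timer");reg(363,137,9,20,80,"vial",False);reg(350,183,40,15,90,"strip")
reg(268,252,22,20,80,"red",False)
a=cv2.resize(im[175:231,230:286],None,fx=7,fy=7,interpolation=cv2.INTER_CUBIC)
b=cv2.resize(im[160:216,388:444],None,fx=7,fy=7,interpolation=cv2.INTER_CUBIC)
cv2.imwrite("pics/crop1.png",np.hstack([a,b])[:,:,::-1])
E
```

```text
wing 137 c 494 211 size 60 16 yaw 17.7 z [55.5 64.5 69.2] mean [494.  210.4  64.1]
flange 505 c 494 212 size 77 79 yaw -88.8 z [26.2 30.7 35.3] mean [493.8 210.8  30.7]
cap 645 c 494 212 size 77 79 yaw -88.8 z [26.6 31.5 66.8] mean [493.8 210.7  37.9]
plate 920 c 539 -237 size 125 124 yaw 80.5 z [ 5.4 10.4 16.9] mean [ 529.8 -225.2   10.7]
rim 572 c 539 -236 size 86 86 yaw 86.2 z [77.1 84.3 89.2] mean [ 538.2 -235.9   83.9]
dish 796 c 418 -4 size 88 105 yaw -90.0 z [ 9.8 14.7 19.5] mean [416.7   4.7  14.7]
timer 146 c 698 70 size 66 81 yaw -19.0 z [21.  54.8 61.6] mean [672.8  76.4  48.1]
vial 34 c 684 -72 size 23 46 yaw -54.8 z [20.9 47.2 56.7] mean [685.  -83.5  41.1]
strip 1103 c 552 -9 size 222 142 yaw 2.3 z [18.3 54.9 60.5] mean [539.3 -41.6  51.8]
red 671 c 356 180 size 78 79 yaw -45.6 z [26.8 31.8 66.9] mean [356.4 178.7  37.9]
```

View pics/crop1.png

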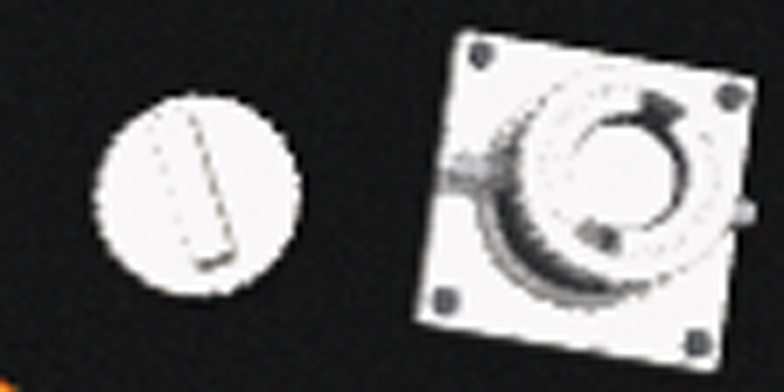

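The crop shows the white cap with its wing tilted up-left (yaw about 18°). The collar's slots are at crop (660,105) and (600,237), so the slot line is about -24.5° in world yaw. The white cap's size (79 mm flange, 60x16 mm wing) and 65 mm height match the description.

```bash
cat >> h.py <<'E'
def plan(xyz,yaw):
    "shift in tool axes now, and rz still to turn, so TCP is at xyz with tool x at yaw (deg), tool down"
    from workcell import get_obs
    o=get_obs();R=Ro.from_rotvec(o["tool_rot"]);p=o["ee_pos"]
    Y=np.radians(yaw);T=np.array([[np.cos(Y),np.sin(Y),0],[np.sin(Y),-np.cos(Y),0],[0,0,-1]]).T
    T=np.c_[[np.cos(Y),np.sin(Y),0],[np.sin(Y),-np.cos(Y),0],[0,0,-1]]
    print("t",round(o["time_s"],2),"pos",p.round(1),"F",o["force"].round(1),"M",o["ft_torque"].round(2),"open",round(o["opening"],1),"grip",round(o["grip_force"],1))
    print("shift",R.inv().apply(np.array(xyz)-p).round(1),"turn",np.degrees((R.inv()*Ro.from_matrix(T)).as_rotvec()).round(1))
E
python3 -m handwheel '[[[-30.6,-23.5,11,0,0,0,1],[-30.6,-23.5,11,0,0,0,1],[-30.6,-23.5,11,0,0,0,1],[-30.6,-23.5,11,0,0,0,1],[-30.6,-23.5,11,0,0,0,1],[-30.6,-23.5,11,0,0,0,1],[-30.6,-23.5,11,0,0,0,1],[-30.6,-23.5,11,0,0,0,1],[-30.6,-23.5,11,0,0,0,1],[-30.6,-23.5,11,0,0,0,1],[-30.6,-23.5,11,0,0,0,1],[-30.6,-23.5,11,0,0,0,1]]]'
python3 -m handwheel '[[[0,0,0,0,0,-7,1],[0,0,0,0,0,-7,1],[0,0,0,0,0,-7,1],[0,0,0,0,0,-7,1],[0,0,0,0,0,-7,1],[0,0,0,0,0,-6.5,1],[0,0,0,0,0,0,1],[0,0,0,0,0,0,1]]]'
python3 - <<'E'
from h import *
from workcell import camera
plan([494,211,209],197.7)
c=camera("wrist");cv2.imwrite("pics/w1.png",c["pixels"][:,:,::-1]);print({k:c[k] for k in("fx","fy","cx","cy","T_tool_cam")})
E
```

```text
time_s: 1.1
ee_pos: [494.7, 209.8, 272.0]
tool_rot: [-0.647, -3.074, 0.0]
force: [0.8, 0.0, 0.0]
opening: 85.3
grip_force: 0.0
time_s: 1.77
ee_pos: [494.2, 211.6, 272.3]
tool_rot: [0.479, -3.104, 0.0]
force: [0.2, 1.0, -0.1]
opening: 85.6
grip_force: 0.0
t 1.77 pos [494.2 211.6 272.3] F [ 0.2  1.  -0.1] M [-0.01  0.06 -0.01] open 85.6 grip 0.0
shift [ 0.4 -0.5 63.3] turn [-0.  -0.  -0.1]
{'fx': 309.70691628693146, 'fy': 309.70691628693146, 'cx': 320.58316844581356, 'cy': 197.69902055991227, 'T_tool_cam': array([[ 3.73399168e-04, -9.52364441e-01, -3.04962017e-01,
         7.77498148e+01],
       [ 9.99999315e-01,  1.71911704e-05,  1.17072498e-03,
         1.12853462e+00],
       [-1.10971419e-03, -3.04962245e-01,  9.52363795e-01,
         3.11792095e+01],
       [ 0.00000000e+00,  0.00000000e+00,  0.00000000e+00,
         1.00000000e+00]])}
```

View pics/w1.png

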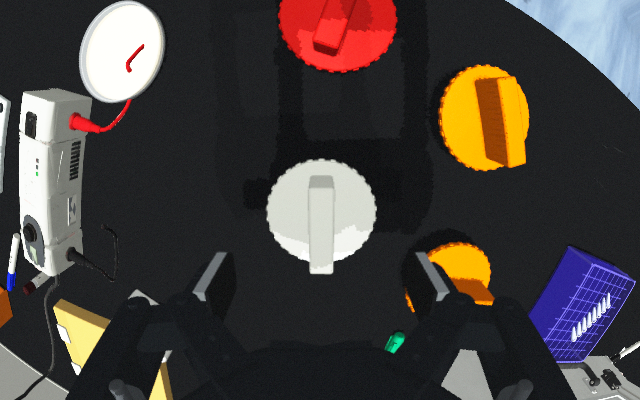

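The wrist view shows the white cap's wing upright at (320,225), centred between the fingers. An orange cap sits at (450,275), below the right finger, so I will narrow the opening before descending.

```bash
python3 -m handwheel '[[[0.4,-0.5,8,0,0,0,0.5],[0,0,8,0,0,0,0.5],[0,0,8,0,0,0,0.5],[0,0,8,0,0,0,0.5],[0,0,8,0,0,0,0.5],[0,0,8,0,0,0,0.5],[0,0,6,0,0,0,0.5],[0,0,5,0,0,0,0.5],[0,0,3,0,0,0,0.5],[0,0,0,0,0,0,0.5]]]' 60
python3 -m handwheel '[[[0,0,0,0,0,0,0],[0,0,0,0,0,0,0],[0,0,0,0,0,0,0],[0,0,0,0,0,0,0],[0,0,0,0,0,0,0],[0,0,0,0,0,0,0],[0,0,0,0,0,0,0],[0,0,0,0,0,0,0]]]' 60
python3 - <<'E'
from h import *
plan([494,211,209],197.7)
E
```

```text
time_s: 2.65
ee_pos: [493.9, 211.0, 209.8]
tool_rot: [0.484, -3.103, 0.0]
force: [0.4, 0.4, -0.4]
opening: 42.6
grip_force: 0.0
time_s: 3.32
ee_pos: [494.5, 211.2, 211.2]
tool_rot: [-0.484, 3.103, 0.0]
force: [0.1, -0.1, 4.5]
opening: 15.2
grip_force: 59.5
t 3.32 pos [494.5 211.2 211.2] F [ 0.1 -0.1  4.5] M [-0.12  0.02  0.02] open 15.2 grip 59.5
shift [ 0.6 -0.   2.2] turn [0.  0.1 0. ]
```

```bash
python3 -m handwheel '[[[0,0,-5,0,0,0,0],[0,0,-15,0,0,0,0],[0,0,-25,0,0,0,0],[0,0,-30,0,0,0,0],[0,0,-30,0,0,0,0],[0,0,-20,0,0,0,0],[0,0,0,0,0,7,0],[0,0,0,0,0,7,0],[0,0,0,0,0,7,0],[0,0,0,0,0,7,0],[0,0,0,0,0,7,0],[0,0,0,0,0,7.2,0]]]'
python3 - <<'E'
from h import *
plan([539,-236,335],155.5)
E
```

```text
time_s: 4.32
ee_pos: [493.6, 210.9, 334.9]
tool_rot: [-0.674, -3.067, 0.002]
force: [0.6, 0.6, -2.1]
opening: 14.7
grip_force: 58.7
t 4.32 pos [493.6 210.9 334.9] F [ 0.6  0.6 -2.1] M [0.02 0.02 0.01] open 14.7 grip 58.7
shift [-2.285e+02 -3.867e+02  1.000e-01] turn [-0.1 -0.1 -0.3]
```

```bash
python3 -m handwheel '[[[-15,-25,0,0,0,0,0],[-20,-34,0,0,0,0,0],[-20,-34,0,0,0,0,0],[-20,-34,0,0,0,0,0],[-20,-34,0,0,0,0,0],[-20,-34,0,0,0,0,0],[-20,-34,0,0,0,0,0],[-20,-34,0,0,0,0,0],[-15,-25,0,0,0,0,0],[0,0,0,0,0,0,0],[0,0,0,0,0,0,0]]]'
python3 - <<'E'
from h import *
from workcell import camera
plan([539,-236,335],155.5)
from workcell import get_obs
o=get_obs();c=camera("wrist");np.savez("w2.npz",pos=o["ee_pos"],rot=o["tool_rot"],**c)
cv2.imwrite("pics/w2.png",c["pixels"][:,:,::-1])
E
```

```text
time_s: 5.23
ee_pos: [529.4, -122.9, 335.0]
tool_rot: [-0.67, -3.067, -0.001]
force: [-0.3, 0.4, -2.9]
opening: 14.9
grip_force: 59.2
t 5.23 pos [ 529.4 -122.9  335. ] F [-0.3  0.4 -2.9] M [-0.02 -0.01 -0.  ] open 14.9 grip 59.2
shift [-55.9 -98.8  -0.2] turn [ 0.  -0.1 -0.1]
```

View pics/w2.png

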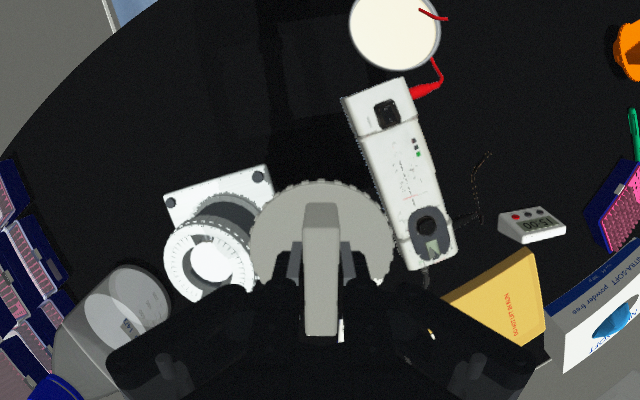

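The wrist view shows the collar at (210,262), with its slots visible at about (190,240) and further edges. The cap is held centred at (321,230). I will fit the rim and slots using the range data.

```bash
cat >> h.py <<'E'
def wcloud(c,pos,rot):
    v,u=np.mgrid[:400,:640];a=(u-c["cx"])/c["fx"];b=(v-c["cy"])/c["fy"];th=np.hypot(a,b)+1e-9
    z=np.array(c["range_z"]);s=np.tan(th)/th*z;p=np.stack([a*s,b*s,z],-1)
    T=np.array(c["T_tool_cam"]);p=p@T[:3,:3].T+T[:3,3]
    return p@Ro.from_rotvec(rot).as_matrix().T+pos,z
E
python3 - <<'E'
from h import *
from scipy.optimize import least_squares
c=dict(np.load("w2.npz"));P,z=wcloud(c,c["pos"],c["rot"])
m=(z>0)&(abs(P[...,2]-84)<8)&(np.hypot(P[...,0]-539,P[...,1]+236)<50)
q=P[m];print(len(q),q.mean(0),np.percentile(q[:,2],[5,50,95]))
T=dict(np.load("top0.npz"));Pt=cloud(T)
for nm,PP in(("wrist",P),("top",Pt)):
    r0=np.array([539,-236.])
    d=PP[...,:2]-r0;r=np.hypot(d[...,0],d[...,1]);a=np.degrees(np.arctan2(d[...,1],d[...,0]))
    k=(abs(PP[...,2]-84)<7)&(r<50)
    # outer edge per angle bin -> circle
    e=[]
    for b in range(-180,180,10):
        w=k&(a>=b)&(a<b+10)
        if w.sum()>4: e.append(PP[w][r[w].argmax(),:2])
    e=np.array(e)
    s=least_squares(lambda x:np.hypot(*(e-x[:2]).T)-x[2],[539,-236,43],loss="soft_l1");print(nm,"circle",s.x.round(1),len(e))
    ctr=s.x[:2];d=PP[...,:2]-ctr;r=np.hypot(d[...,0],d[...,1]);a=np.degrees(np.arctan2(d[...,1],d[...,0]))
    w=(r>26)&(r<32)&(PP[...,2]<80)&(PP[...,2]>50)
    h,_=np.histogram(a[w],np.arange(-180,181,10));g,_=np.histogram(a[(r>26)&(r<32)&(PP[...,2]>50)],np.arange(-180,181,10))
    print([(b,x,y) for b,x,y in zip(range(-180,180,10),h,g) if y])
# colour based: dark pixels on rim plane in top
v,u=np.mgrid[:400,:640];uv=np.c_[u[160:216,388:444].ravel(),v[160:216,388:444].ravel()]
X=ray(T,uv,82);g=T["pixels"][160:216,388:444].min(-1).ravel()
d=X[:,:2]-[539,-236];r=np.hypot(*d.T);a=np.degrees(np.arctan2(d[:,1],d[:,0]));w=(r>26)&(r<33)&(g<150)
print(sorted(zip(a[w].round(),g[w])))
E
```

```text
3672 [ 529.10390697 -228.8903043    83.561691  ] [78.42129233 84.18044071 85.33590148]
wrist circle [ 539.  -234.1   43.2] 30
[(-180, np.int64(0), np.int64(34)), (-170, np.int64(0), np.int64(35)), (-160, np.int64(0), np.int64(31)), (-150, np.int64(0), np.int64(32)), (-140, np.int64(0), np.int64(28)), (-130, np.int64(0), np.int64(31)), (-120, np.int64(0), np.int64(27)), (-110, np.int64(0), np.int64(29)), (-100, np.int64(0), np.int64(24)), (-90, np.int64(0), np.int64(27)), (-80, np.int64(0), np.int64(28)), (-70, np.int64(0), np.int64(26)), (-60, np.int64(0), np.int64(26)), (-50, np.int64(1), np.int64(15)), (30, np.int64(0), np.int64(9)), (40, np.int64(0), np.int64(31)), (50, np.int64(0), np.int64(34)), (60, np.int64(0), np.int64(37)), (70, np.int64(0), np.int64(33)), (80, np.int64(0), np.int64(38)), (90, np.int64(0), np.int64(35)), (100, np.int64(0), np.int64(38)), (110, np.int64(0), np.int64(40)), (120, np.int64(0), np.int64(38)), (130, np.int64(0), np.int64(23)), (170, np.int64(27), np.int64(68))]
top circle [ 538.8 -236.4   42.8] 36
[(-180, np.int64(1), np.int64(5)), (-170, np.int64
[... 1088 characters left out ...]
at64(-37.0), np.uint8(75)), (np.float64(-34.0), np.uint8(94)), (np.float64(-32.0), np.uint8(55)), (np.float64(-29.0), np.uint8(88)), (np.float64(-27.0), np.uint8(98)), (np.float64(-25.0), np.uint8(62)), (np.float64(-23.0), np.uint8(93)), (np.float64(-19.0), np.uint8(53)), (np.float64(-18.0), np.uint8(90)), (np.float64(-16.0), np.uint8(105)), (np.float64(141.0), np.uint8(140)), (np.float64(145.0), np.uint8(149)), (np.float64(149.0), np.uint8(144)), (np.float64(152.0), np.uint8(147)), (np.float64(154.0), np.uint8(123)), (np.float64(156.0), np.uint8(135)), (np.float64(162.0), np.uint8(80)), (np.float64(163.0), np.uint8(94)), (np.float64(167.0), np.uint8(88)), (np.float64(168.0), np.uint8(129))]
```

```bash
python3 - <<'E'
from h import *
from scipy.optimize import least_squares
c=dict(np.load("w2.npz"));P,z=wcloud(c,c["pos"],c["rot"])
R=Ro.from_rotvec(c["rot"]);Q=R.inv().apply((P-c["pos"]).reshape(-1,3)).reshape(P.shape)
m=(z>0)&(np.hypot(Q[...,0],Q[...,1])<50)&(abs(Q[...,2]-179)<6)&(c["pixels"].min(-1)>110)
q=Q[m];print(len(q),np.percentile(q[:,2],[5,50,95]))
a=np.degrees(np.arctan2(q[:,1],q[:,0]));r=np.hypot(q[:,0],q[:,1]);e=[]
for b in range(-180,180,8):
    w=(a>=b)&(a<b+8)
    if w.sum()>5:e.append(q[w][r[w].argmax(),:2])
e=np.array(e);s=least_squares(lambda x:np.hypot(*(e-x).T)-40,[0,0],loss="soft_l1");print("flange ctr tool",s.x.round(1),len(e),abs(s.fun).max())
E
python3 -m handwheel '[[[0,0,0,0,0,2.5,0],[0,0,0,0,0,0,0]]]'
python3 -c "
from h import *;plan([539,-235,310],153)"
```

```text
7613 [179.55152891 180.65908327 181.9158694 ]
flange ctr tool [-0.2  1.4] 31 1.26449647086055
time_s: 5.45
ee_pos: [529.5, -120.1, 335.1]
tool_rot: [-0.731, -3.054, -0.001]
force: [0.3, 0.0, -1.4]
opening: 15.2
grip_force: 59.2
t 5.45 pos [ 529.5 -120.1  335.1] F [ 0.3  0.  -1.4] M [0.05 0.03 0.03] open 15.2 grip 59.2
shift [-60.6 -98.1  25. ] turn [ 0.  -0.1  0.1]
```

```bash
python3 -m handwheel '[[[-15,-24.5,0,0,0,0,0],[-15,-24.5,0,0,0,0,0],[-15,-24.5,0,0,0,0,0],[-15.5,-25,0,0,0,0,0],[0,0,0,0,0,0,0],[0,0,10,0,0,0,0],[0,0,10,0,0,0,0],[0,0,8,0,0,0,0],[0,0,5,0,0,0,0],[0,0,3,0,0,0,0],[0,0,0,0,0,0,0],[0,0,0,0,0,0,0]]]'
python3 -c "
from h import *;plan([538.5,-235.4,294],153)"
```

```text
time_s: 6.45
ee_pos: [539.3, -236.1, 299.4]
tool_rot: [-0.73, -3.055, -0.0]
force: [0.4, -0.7, -1.5]
opening: 14.9
grip_force: 59.5
t 6.45 pos [ 539.3 -236.1  299.4] F [ 0.4 -0.7 -1.5] M [ 0.02  0.   -0.  ] open 14.9 grip 59.5
shift [1.  0.3 5.4] turn [ 0.  -0.   0.1]
```

```bash
python3 -m handwheel '[[[1,0.3,1.5,0,0,0,0],[0,0,1.5,0,0,0,0],[0,0,1.5,0,0,0,0],[0,0,1,0,0,0,0],[0,0,1,0,0,0,0],[0,0,1,0,0,0,0],[0,0,0,0,0,0,0]]]'
python3 -m handwheel '[[[0,0,1,0,0,0,0],[0,0,1,0,0,0,0],[0,0,0,0,0,0,0],[0,0,0,0,0,0,0]]]'
python3 -c "
from h import *;plan([538.5,-235.4,286],153)"
```

```text
time_s: 7.03
ee_pos: [538.4, -236.0, 292.0]
tool_rot: [-0.732, -3.055, -0.0]
force: [-0.7, 0.5, -1.4]
opening: 15.0
grip_force: 59.5
time_s: 7.37
ee_pos: [538.4, -235.9, 290.1]
tool_rot: [-0.732, -3.055, -0.0]
force: [-0.4, -0.2, -2.0]
opening: 15.0
grip_force: 59.5
t 7.37 pos [ 538.4 -235.9  290.1] F [-0.4 -0.2 -2. ] M [-0.03 -0.03  0.01] open 15.0 grip 59.5
shift [0.2 0.5 4.1] turn [ 0.  -0.   0.1]
```

```bash
python3 -m handwheel '[[[0,0,1,0,0,0,0],[0,0,1,0,0,0,0],[0,0,0,0,0,0,0]]]'
python3 -m handwheel '[[[0,0,1,0,0,0,0],[0,0,1,0,0,0,0],[0,0,0,0,0,0,0]]]'
```

```text
time_s: 7.62
ee_pos: [538.4, -235.9, 287.9]
tool_rot: [-0.731, -3.055, -0.0]
force: [0.8, 0.8, -2.4]
opening: 14.9
grip_force: 59.5
time_s: 7.87
ee_pos: [538.4, -235.9, 285.9]
tool_rot: [-0.731, -3.055, -0.0]
force: [0.1, 0.7, -2.6]
opening: 14.8
grip_force: 59.5
```

```bash
python3 -m handwheel '[[[0,0,1,0,0,0,0],[0,0,1,0,0,0,0],[0,0,0,0,0,0,0]]]'
python3 -m handwheel '[[[0,0,1,0,0,0,0],[0,0,1,0,0,0,0],[0,0,0,0,0,0,0]]]'
```

```text
time_s: 8.12
ee_pos: [538.4, -235.9, 283.9]
tool_rot: [-0.731, -3.055, -0.0]
force: [-0.2, 0.5, -0.8]
opening: 15.2
grip_force: 59.5
time_s: 8.37
ee_pos: [538.6, -236.0, 282.5]
tool_rot: [0.731, 3.055, -0.0]
force: [-0.6, 0.3, 0.9]
opening: 14.7
grip_force: 60.0
```

```bash
python3 -m handwheel '[[[0,0,1,0,0,0,0],[0,0,1,0,0,0,0],[0,0,1,0,0,0,0],[0,0,0,0,0,0,0]]]'
python3 -m handwheel '[[[0,0,1,0,0,0,0],[0,0,1,0,0,0,0],[0,0,1,0,0,0,0],[0,0,0,0,0,0,0]]]'
python3 -m handwheel '[[[0,0,1,0,0,0,0],[0,0,1,0,0,0,0],[0,0,0,0,0,0,0],[0,0,0,0,0,0,0]]]'
python3 -c "
from h import *;plan([538.5,-235.4,274],153)"
```

```text
time_s: 8.7
ee_pos: [538.6, -236.0, 279.4]
tool_rot: [0.731, 3.055, -0.0]
force: [-1.1, 2.2, 2.6]
opening: 15.0
grip_force: 60.3
time_s: 9.03
ee_pos: [538.6, -236.0, 276.4]
tool_rot: [0.731, 3.055, -0.0]
force: [-2.3, 1.8, 5.4]
opening: 15.0
grip_force: 60.6
time_s: 9.37
ee_pos: [538.6, -236.0, 274.7]
tool_rot: [0.731, 3.055, -0.0]
force: [-2.2, 2.0, 6.4]
opening: 14.9
grip_force: 60.7
t 9.37 pos [ 538.6 -236.   274.7] F [-2.2  2.   6.4] M [ 0.27  0.47 -0.04] open 14.9 grip 60.7
shift [0.4 0.5 0.7] turn [0.  0.  0.1]
```

```bash
python3 -m handwheel '[[[0.5,0.2,1,0,0,0,0],[0,0,1,0,0,0,0],[0,0,0,0,0,0,0],[0,0,0,0,0,0,0]]]'
python3 -c "
from h import *;plan([538.5,-235.4,274],153)"
```

```text
time_s: 9.7
ee_pos: [538.5, -235.8, 273.1]
tool_rot: [0.731, 3.054, -0.001]
force: [-2.9, 1.4, 7.7]
opening: 15.3
grip_force: 60.9
t 9.7 pos [ 538.5 -235.8  273.1] F [-2.9  1.4  7.7] M [ 0.13  0.49 -0.04] open 15.3 grip 60.9
shift [ 0.2  0.4 -0.9] turn [-0.   0.1  0.1]
```

```bash
python3 -m handwheel '[[[0.3,0,0,0,0,2,0],[0,0,0,0,0,3,0],[0,0,0,0,0,3,0],[0,0,0,0,0,2,0],[0,0,0,0,0,0,0]]]'
python3 -c "
from h import *;plan([538.5,-235.4,273],143)"
```

```text
time_s: 10.12
ee_pos: [538.9, -236.0, 273.7]
tool_rot: [0.996, 2.975, -0.001]
force: [-0.5, 0.4, 7.1]
opening: 15.2
grip_force: 60.9
t 10.12 pos [ 538.9 -236.   273.7] F [-0.5  0.4  7.1] M [-0.04  0.16  0.01] open 15.2 grip 60.9
shift [0.7 0.3 0.7] turn [ 0.   0.2 -0. ]
```

```bash
python3 -m handwheel '[[[0,0,0.5,0,0,3,0],[0,0,0,0,0,3,0],[0,0,0,0,0,3,0],[0,0,0,0,0,3,0],[0,0,0,0,0,0,0]]]'
python3 -c "
from h import *;plan([538.5,-235.4,273],131)"
```

```text
time_s: 10.53
ee_pos: [539.0, -235.9, 273.3]
tool_rot: [1.302, 2.854, -0.0]
force: [-0.2, 0.6, 7.2]
opening: 15.1
grip_force: 60.9
t 10.53 pos [ 539.  -235.9  273.3] F [-0.2  0.6  7.2] M [ 0.02  0.13 -0.04] open 15.1 grip 60.9
shift [0.7 0.  0.3] turn [ 0.1  0.2 -0. ]
```

```bash
python3 -m handwheel '[[[0,0,0,0,0,3,0],[0,0,0,0,0,3,0],[0,0,0,0,0,3,0],[0,0,0,0,0,3,0],[0,0,0,0,0,3,0],[0,0,0,0,0,3,0],[0,0,0,0,0,3,0],[0,0,0,0,0,0,0]]]'
python3 -c "
from h import *;plan([538.5,-235.4,273],110)"
```

```text
time_s: 11.2
ee_pos: [539.0, -235.9, 273.3]
tool_rot: [1.801, 2.569, 0.001]
force: [0.8, 1.1, 7.2]
opening: 15.2
grip_force: 60.9
t 11.2 pos [ 539.  -235.9  273.3] F [0.8 1.1 7.2] M [ 0.12  0.08 -0.07] open 15.2 grip 60.9
shift [ 0.6 -0.3  0.3] turn [ 0.2  0.2 -0. ]
```

Turned 43° so far; continuing in small steps toward the stop.

```bash
python3 -m handwheel '[[[0,0,0,0,0,2,0],[0,0,0,0,0,2,0],[0,0,0,0,0,2,0],[0,0,0,0,0,2,0],[0,0,0,0,0,0,0],[0,0,0,0,0,0,0]]]'
python3 -c "
from h import *;plan([538.5,-235.4,273],102)"
python3 -m handwheel '[[[0,0,0,0,0,1,0],[0,0,0,0,0,1,0],[0,0,0,0,0,0,0],[0,0,0,0,0,0,0]]]'
python3 -c "
from h import *;plan([538.5,-235.4,273],100)"
```

```text
time_s: 11.7
ee_pos: [539.1, -235.9, 273.3]
tool_rot: [1.973, 2.439, 0.002]
force: [0.1, 0.4, 7.7]
opening: 15.2
grip_force: 60.9
t 11.7 pos [ 539.1 -235.9  273.3] F [0.1 0.4 7.7] M [ 0.05  0.1  -0.  ] open 15.2 grip 60.9
shift [ 0.6 -0.4  0.3] turn [0.2 0.2 0.1]
time_s: 12.03
ee_pos: [539.1, -235.9, 273.3]
tool_rot: [2.015, 2.405, 0.002]
force: [0.2, 1.1, 6.8]
opening: 15.1
grip_force: 60.9
t 12.03 pos [ 539.1 -235.9  273.3] F [0.2 1.1 6.8] M [ 0.1   0.09 -0.02] open 15.1 grip 60.9
shift [ 0.6 -0.5  0.3] turn [0.2 0.1 0.1]
```

```bash
for i in 1 2 3; do :; done
python3 -m handwheel '[[[0,0,0,0,0,1,0],[0,0,0,0,0,1,0],[0,0,0,0,0,0,0],[0,0,0,0,0,0,0]]]'
python3 -c "
from h import *;plan([538.5,-235.4,273],98)"
python3 -m handwheel '[[[0,0,0,0,0,1,0],[0,0,0,0,0,1,0],[0,0,0,0,0,0,0],[0,0,0,0,0,0,0]]]'
python3 -c "
from h import *;plan([538.5,-235.4,273],96)"
```

```text
time_s: 12.37
ee_pos: [539.1, -235.9, 273.3]
tool_rot: [2.057, 2.369, 0.002]
force: [-0.2, -0.3, 7.4]
opening: 15.1
grip_force: 60.9
t 12.37 pos [ 539.1 -235.9  273.3] F [-0.2 -0.3  7.4] M [0.1  0.09 0.02] open 15.1 grip 60.9
shift [ 0.6 -0.5  0.3] turn [0.2 0.1 0.1]
time_s: 12.7
ee_pos: [539.0, -235.9, 273.4]
tool_rot: [2.097, 2.333, 0.002]
force: [-0.6, 0.8, 7.4]
opening: 15.3
grip_force: 61.0
t 12.7 pos [ 539.  -235.9  273.4] F [-0.6  0.8  7.4] M [0.13 0.12 0.18] open 15.3 grip 61.0
shift [ 0.5 -0.4  0.4] turn [0.2 0.1 0.1]
```

```bash
python3 -m handwheel '[[[0,0,0,0,0,0.8,0],[0,0,0,0,0,0,0],[0,0,0,0,0,0,0]]]'
python3 -c "
from h import *;plan([538.5,-235.4,273],96)"
```

```text
time_s: 12.95
ee_pos: [539.0, -235.8, 273.4]
tool_rot: [2.113, 2.32, 0.002]
force: [-0.2, 1.0, 7.1]
opening: 15.0
grip_force: 61.0
t 12.95 pos [ 539.  -235.8  273.4] F [-0.2  1.   7.1] M [0.17 0.13 0.38] open 15.0 grip 61.0
shift [ 0.5 -0.5  0.3] turn [ 0.2  0.1 -0.7]
```

The stop is felt (0.38 N m). Now I back off to the notch's middle and let the cap rise.

```bash
python3 -m handwheel '[[[0,0,0,0,0,-2.5,0],[0,0,0,0,0,-2.5,0],[0,0,0,0,0,-2.5,0],[0,0,0,0,0,0,0],[0,0,-1,0,0,0,0],[0,0,-1,0,0,0,0],[0,0,-1,0,0,0,0],[0,0,-1,0,0,0,0],[0,0,0,0,0,0,0],[0,0,0,0,0,0,0]]]'
python3 -c "
from h import *;plan([538.5,-235.4,278],103)"
python3 -m handwheel '[[[0,0,-0.5,0,0,0,0],[0,0,-0.5,0,0,0,0],[0,0,0,0,0,0,0],[0,0,0,0,0,0,0]]]'
python3 -c "
from h import *;plan([538.5,-235.4,278],103)"
```

```text
time_s: 13.78
ee_pos: [538.8, -235.7, 276.8]
tool_rot: [1.958, 2.452, 0.002]
force: [0.6, 0.4, 4.8]
opening: 14.8
grip_force: 60.6
t 13.78 pos [ 538.8 -235.7  276.8] F [0.6 0.4 4.8] M [ 0.06 -0.1   0.01] open 14.8 grip 60.6
shift [ 0.4 -0.2 -1.2] turn [ 0.2  0.1 -0.2]
time_s: 14.12
ee_pos: [538.8, -235.7, 277.5]
tool_rot: [1.959, 2.452, 0.002]
force: [3.6, -0.5, 4.1]
opening: 14.6
grip_force: 60.5
t 14.12 pos [ 538.8 -235.7  277.5] F [ 3.6 -0.5  4.1] M [-0.01 -0.74  0.02] open 14.6 grip 60.5
shift [ 0.4 -0.2 -0.5] turn [ 0.2  0.1 -0.2]
```

```bash
python3 -m handwheel '[[[0,0,-0.3,0,0,0,0],[0,0,0,0,0,0,0.25],[0,0,0,0,0,0,0.35],[0,0,0,0,0,0,0.4],[0,0,0,0,0,0,0.5],[0,0,0,0,0,0,0.5],[0,0,0,0,0,0,0.5]]]' 20
python3 -c "
from h import *;plan([538.5,-235.4,278],103)"
```

```text
time_s: 14.7
ee_pos: [537.4, -235.3, 276.4]
tool_rot: [-1.96, -2.454, 0.001]
force: [0.1, -0.3, -0.4]
opening: 42.6
grip_force: 0.0
t 14.7 pos [ 537.4 -235.3  276.4] F [ 0.1 -0.3 -0.4] M [-0.   -0.01 -0.  ] open 42.6 grip 0.0
shift [-0.4  1.  -1.6] turn [-0.1 -0.  -0.2]
```

Released cleanly. I'll lift away, shift aside and check.

```bash
python3 -m handwheel '[[[0,0,-6,0,0,0,0.5],[0,0,-12,0,0,0,0.5],[0,0,-25,0,0,0,0.5],[0,0,-25,0,0,0,0.5],[0,0,-25,0,0,0,0.5],[0,0,-20,0,0,0,0.5],[-12,0,0,0,0,0,0.5],[-25,0,0,0,0,0,0.5],[-15,0,0,0,0,0,0.5],[0,0,0,0,0,0,0.5],[0,0,0,0,0,0,0.5]]]'
python3 - <<'E'
from h import *
from workcell import camera,get_obs
o=get_obs();c=camera("wrist");P,z=wcloud(c,o["ee_pos"],o["tool_rot"]);r=np.hypot(P[...,0]-538.5,P[...,1]+235.5)
cv2.imwrite("pics/w3.png",c["pixels"][:,:,::-1])
def st(P,nm):
    w=P[(r<38)&(P[...,2]>122)];f=P[(r<38)&(abs(P[...,2]-98)<9)]
    (x,y),s,a=cv2.minAreaRect(w[:,:2].astype(np.float32));b=cv2.boxPoints(((x,y),s,a));e=max(b[1]-b[0],b[2]-b[1],key=lambda k:np.hypot(*k))
    print(nm,"wing ctr",round(x,1),round(y,1),np.round(s),"yaw",np.degrees(np.arctan2(e[1],e[0])).round(1),"topz",np.median(w[:,2]).round(1),"flange z",np.median(f[:,2]).round(1))
    A=np.c_[f[:,:2],np.ones(len(f))];k=np.linalg.lstsq(A,f[:,2],rcond=None)[0];print("flange tilt deg",np.degrees(k[:2]).round(1))
st(P,"wrist")
E
```

```text
time_s: 15.62
ee_pos: [549.1, -286.9, 389.3]
tool_rot: [-1.962, -2.452, -0.0]
force: [0.3, 0.7, -0.3]
opening: 42.9
grip_force: 0.0
wrist wing ctr 538.6 -238.9 [42. 64.] yaw -77.1 topz 310.5 flange z 97.6
flange tilt deg [-0.  0.]
```

View pics/w3.png

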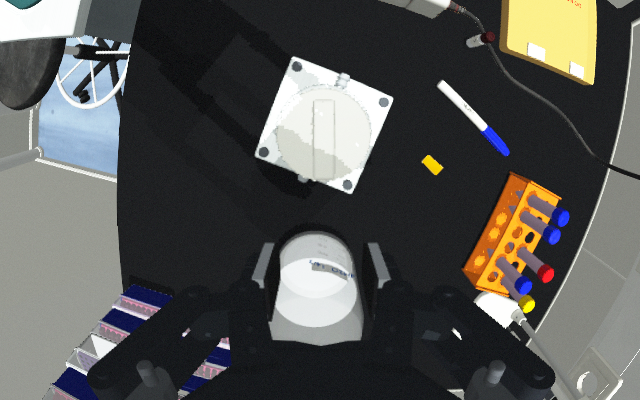

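The cap sits level with its flange at 97.6 mm (98 mm expected when locked). Its wing at (323,140) is turned 50° from the slots, and the gripper is touching nothing. The vial stands at (480,40).

```bash
python3 -c "
from workcell import workorder;print(workorder.hand_in())"
```

```text
the job is handed in; nothing more can be done
None
```

The cap is locked in the collar and released, the job is handed in, and I never moved near the petri dish, timer or vial; after release the cap sat level at locked height, about 50° clockwise from the slots.

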